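# Fit the blue tubing spool on the dispenser pin and hold it down

## Task

Draw the blue spool straight up off its storage post, carry it over to the round tubing dispenser and work it over the dispenser's locating pin, which the spool hides, until it drops on and sits flat on the yellow spring plate. Then press it down until the plate is fully down, and finish like that: keep your grip on the spool and keep it pressed down so that I can set the catch. Leave the other two spools on their posts and do not shove or knock over anything else on the bench.

Things in the scene. Friction and masses are not known exactly. Their poses are not given: they have to be found in the camera images.
- blue_spool_centre (a point): Upright spool wound with blue tubing, 98 mm tall, about 0.2 kg. Origin on its axis half-way up, 49 mm above its foot; z up. Black flanges 64 mm in diameter at 0-4 and 60-64 mm above the foot, winding 57 mm in diameter between; on top a plain round blue grip, 34 mm in diameter, 64-98 mm above the foot. A blind bore, 19.6 mm in diameter, 60 mm deep, opens in the middle of the foot.
- white_spool_centre (a point): Same make and size as the blue one but with white winding and white grip; a bystander. Origin at its centre, 49 mm above its foot.
- orange_spool_centre (a point): Same make and size as the blue one but with orange winding and orange grip; a bystander. Origin at its centre, 49 mm above its foot.
- rack: Fixed aluminium storage rack: slab 90 (x) x 290 (y) x 12 mm on the bench with three upright posts along its y axis at -95, 0 and +95 mm. Each post is 16 mm in diameter, its top 52 mm above the slab, and stands in the bore of one spool, which rests on the slab; which spool is on which post varies. Origin: middle of the slab's underside.
- pin_tip (a point): Middle of the top of the dispenser's fixed upright locating pin: steel, 16 mm in diameter, 4 mm tapered nose (12.4 mm at the tip). It stands in the middle of the yellow plate, 20 mm proud of it; tip 64 mm above the bench. The spool's bore fits over it with 1.8 mm of play all round.
- dispenser: The tubing dispenser: a white disc 128 mm in diameter, 28 mm high, fixed on the bench, carrying the pin and the yellow spring plate. Its x axis points to a guide eye on a thin rod, 75 mm tall, 88 mm from the pin. Origin under the pin, on the bench.
- plate_top (a point): Middle of the upper face of the yellow spring plate of the dispenser, 84 mm in diameter, where the spool's foot comes to rest; 44 mm above the bench when up, 36 mm when fully down. z up.
- plate (a joint): How far the spring plate is pressed down: 0 = up, 0.008 m = fully down on its stop. The spring carries a spool's weight without giving way: it begins to give at about 4 N and needs about 10 N to go fully down; it comes up again when released.
- amber_bottle_centre (a point): Brown glass bottle with black cap, 60 mm in diameter, 125 mm tall; a bystander. Origin at its centre.
- beaker_centre (a point): Empty glass beaker, 68 mm in diameter, 90 mm tall; a bystander. Origin at its centre.
- column_centre (a point): White column cartridge standing upright with yellow end caps, 44 mm in diameter, 140 mm tall; a bystander. Origin at its centre.
- torch_centre (a point): Grey hand torch standing on its orange head, 52 mm in diameter, 135 mm tall; a bystander. Origin at its centre.
- syringe_centre (a point): Green plastic syringe lying along its y axis, about 120 mm long and 34 mm wide; a bystander. Origin at the middle of its barrel, 13 mm above the bench.
Not all that is in view belongs to the job. What is shaped like the part that bears blue_spool_centre but pink or turquoise is not meant.

How it is judged:
By the outcome, as a careful person would: the job done as asked, in the order asked, and still so for the second after the job is handed in, while the arm keeps its last pose, push and grip.
It also fails if it takes over 42 s, if anything falls off the work surface, if the arm or the gripper's body presses on something with over 40 N, if the wrist force passes 120 N, or if a joint passes its speed limit or range.

## Robot

A 6-joint arm with a two-finger parallel gripper is mounted at the origin on the work surface. World frame = base frame: x ahead of the robot, y to its left, z up, the work surface at z = 0. Lengths are in m, angles in rad, forces in N, time in s.
With the tool pointing down it reaches from about 0.3 to 0.85 m from the base axis. Payload 5.4 kg.
Tool frame: the origin (TCP) lies midway between the tips of the shut fingers; the grasp point (between the pads) lies arm.tcp_to_grasp behind it (arm.tcp_to_grasp is the distance from the TCP to the grasp point, in m); z points along the fingers, x is the direction in which the jaws open and shut, and the axes are right-handed (so a half turn about z gives the same grasp; the last joint's range is limited). The gripper opens to 85 mm and grips with 20 to 120 N. Pads are 22 mm wide; open, the fingers measure 114 mm over their backs; the gripper's body (76 mm by 85 mm) begins 54 mm behind the grasp point. The pads swing forward as they close: fully open they stand 13 mm farther back than shut.
Start: joints at [1.015, 0.158, 1.597, -0, 1.386, -0.21], TCP at [0.195, 0.541, 0.231] pointing down, gripper open.
Joint ranges: [-2.91, 2.91], [-0.94, 2.29], [0.18, 2.7], [-1.29, 4.43], [0.17, 2.64], [-3, 3]. Speed limits (rad/s): [2.57, 2.57, 3.14, 3.14, 3.14, 3.14].

## Interface

Orientations are given as a rotation vector (axis times angle).
In Python, from rig import arm, vision, job, models gives the robot as it stands.
- The arm moves only by the shell command python3 -m crank 'ROWS' [FORCE]. ROWS is JSON, a list of rows, each a list of 7 numbers: the closure, from 0 (fully open) to 1 (shut), then the shift along the tool's x, y, z in m, then the turn, a rotation vector about the tool's x, y, z in rad. A call has 1 to 12 rows; each row is the pose to reach, as a shift and turn from the pose commanded when the call began, along the tool's axes at that moment; what a row does not reach only later rows make up. A row lasts 1/10 s, in which the tool goes at most 50 mm and 8.59 degrees, less where a joint would pass 70% of its speed; a pose out of reach is approached as far as the arm can. A call with a gripper value outside its range is refused whole. The fingers move at their own pace and stop on an object; FORCE is the grip in N (left out, the last holds). Time passes only in rows, so rows that repeat a pose let the fingers close. It gives the time, the measured TCP pose, the force and the opening at its end, in the units of the state.
- arm.state(): the state, without advancing time (a new reading comes with each control period).
- vision.snapshot(name): name is "side" or "top" or "wrist"; returns a dict with "image" (384x512x3 uint8, red, green, blue), "fx", "fy", "cx", "cy" (pixels), "R" (3x3) and "t" (3): a world point X has camera coordinates R X + t; the wrist camera has in their place "mount" (4x4, takes a point from camera to tool coordinates, whose origin is the TCP and whose axes are the tool frame's). Camera axes: x right, y down, z forward; pixel columns grow to the right and rows downward; lengths in m; the calibration is good to about 2 mm. A picture is of the moment at which its call begins: read the wrist's pose just before it. There is no depth.
- job.job_done(): hands the job in, once; it reports no verdict.
Trained networks look in the newest picture that a camera, given by its name, has taken for a name from the list of things; names that differ only in an ending like _2 or _b are one class to them, and where a whole thing is asked for, a point or a joint stands for the part that bears it (a point fixed in the world has none). Each returns a list of dicts, best first, with "p" (0 to 1); they miss things now and then, are a little off and sometimes report something else, mostly with a low value. They report only what shows in the picture. A call takes as long as a camera call. They do not tell look-alikes from the thing itself.
- models.outline_of(thing, camera): "mask" (384x512 bool, what is visible of it) and "xy" ([column, row] as shares, 0 to 1, of the picture: columns of its width, rows of its height, amid what is visible of it).
- models.mark_of(thing, camera): "xy" ([column, row] as shares, 0 to 1, of the picture: columns of its width, rows of its height: a listed point, or the origin of a listed thing).
The state is a dict: "t": time; "joints": joint angles; "qvel": joint speeds; "joint_torque": joint torques, N m; "tcp_pos": TCP position; "tool_rot": TCP orientation; "contact_force": force on the tool from outside, world axes, zero at the start; "moment": the same for the moment, N m; "width": finger opening in m.
Only numpy, scipy, OpenCV 4.12 (cv2) and the standard library are available. Lean on these libraries where they do the work, as an engineer would, in place of code of your own. Each camera call takes 0.05 s, during which the arm holds its last target.

## Working session

There is one attempt and no reset: what is moved stays moved. The work goes in short steps, Python scripts to look and compute and a shell command to move; the robot and the scene stay as the last step left them, time stands still between calls to the robot, and variables do not carry over. Pictures are saved under pics/ and viewed, and the job is handed in when it is done.

```bash
ls; mkdir -p pics; python3 - <<'E'
from rig import arm, vision, job, models
import cv2
print(arm.state(), arm.tcp_to_grasp)
for n in ["side","top","wrist"]:
    s=vision.snapshot(n); cv2.imwrite(f"pics/{n}0.png",s["image"][:,:,::-1])
    print(n,{k:v for k,v in s.items() if k!="image"})
E
```

```text
pics
{'t': 0.0, 'joints': array([ 1.01494976e+00,  1.59096999e-01,  1.59826184e+00,  1.06567166e-05,
        1.38620113e+00, -2.10084185e-01]), 'qvel': array([ 1.05730585e-03, -5.60237324e-04, -7.61365737e-04,  9.06614094e-05,
        1.91537948e-03, -2.46023782e-04]), 'joint_torque': array([-5.34450173e-04, -3.96000266e+01, -3.31429446e+01, -4.51953420e-04,
        8.39173095e-03, -8.52860353e-06]), 'tcp_pos': array([0.19455202, 0.54043284, 0.23027514]), 'tool_rot': array([ 2.56984037,  1.80575099, -0.00284912]), 'contact_force': array([-0.42443625, -0.27139396,  0.04017712]), 'moment': array([ 0.01686071, -0.02584515,  0.03321432]), 'width': 0.08583431056532362} 0.0187
side {'fx': 393.348287337491, 'fy': 393.348287337491, 'cx': 253.6352393153413, 'cy': 186.3189035595571, 'R': array([[ 0.93637557, -0.35059987, -0.01674889],
       [-0.25696024, -0.65221582, -0.71315213],
       [ 0.23910715,  0.67208203, -0.70080919]]), 't': array([-0.51712958,  0.19447112,  1.36854992])}
top {'fx': 355.1771831174547, 'fy': 355.1771831174547, 'cx': 257.9490850066797, 'cy': 191.24170487118406, 'R': array([[-0.02922163, -0.99939954,  0.01861887],
       [-0.99189874,  0.02668854, -0.12419588],
       [ 0.1236244 , -0.02209724, -0.99208302]]), 't': array([0.00463411, 0.58324311, 1.02246646])}
wrist {'fx': 327.00762484123584, 'fy': 327.00762484123584, 'cx': 255.28959403749892, 'cy': 187.90284963390195, 'mount': array([[ 9.99999949e-01, -3.17898800e-04, -1.82734141e-05,
        -1.46237561e-03],
       [ 3.08531959e-04,  9.53146287e-01,  3.02509605e-01,
        -7.68893048e-02],
       [-7.87502035e-05, -3.02509595e-01,  9.53146336e-01,
        -1.42842170e-01],
       [ 0.00000000e+00,  0.00000000e+00,  0.00000000e+00,
         1.00000000e+00]])}
```

View pics/side0.png

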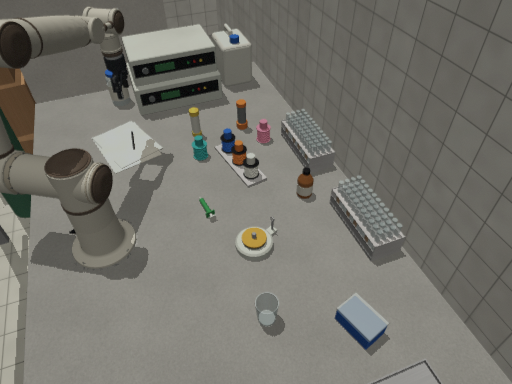

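View pics/top0.png

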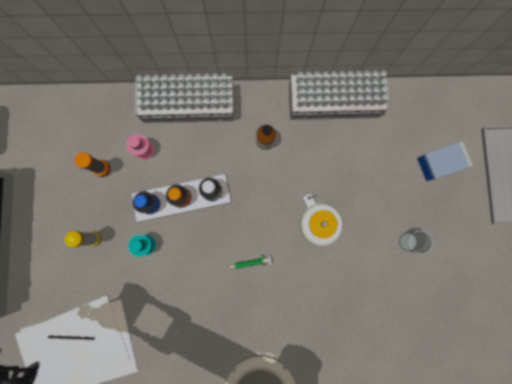

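View pics/wrist0.png

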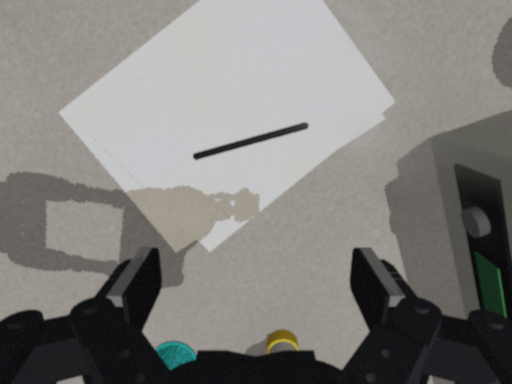

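Side view: the rack's blue spool is at (228,140), with orange at (239,154) and white at (251,167). The look-alikes off the rack are turquoise (200,148) and pink (263,131). In the top view, blue is at (145,202), turquoise at (141,245), pink at (139,146) and the dispenser at (322,224). I choose the blue one on the rack.

```bash
cat > h.py <<'E'
from rig import arm, vision, job, models
import numpy as np, cv2
from scipy.spatial.transform import Rotation as Ro
def ray(s,px):
    d=np.array([(px[0]-s["cx"])/s["fx"],(px[1]-s["cy"])/s["fy"],1.])
    if "mount" in s:
        T=s["T"]@s["mount"]; return T[:3,3],T[:3,:3]@d
    return -s["R"].T@s["t"], s["R"].T@d
def atz(s,px,z):
    o,d=ray(s,px); return o+d*(z-o[2])/d[2]
def tri(a,pa,b,pb):
    A=[];B=[]
    oa,da=ray(a,pa);ob,db=ray(b,pb)
    k=np.linalg.lstsq(np.c_[da,-db],ob-oa,rcond=None)[0]
    p,q=oa+da*k[0],ob+db*k[1]
    return (p+q)/2,np.linalg.norm(p-q)
def snap(n):
    st=arm.state(); s=vision.snapshot(n)
    if n=="wrist":
        T=np.eye(4);T[:3,:3]=Ro.from_rotvec(st["tool_rot"]).as_matrix();T[:3,3]=st["tcp_pos"];s["T"]=T
    return s
def proj(s,X):
    X=np.asarray(X,float)
    if "mount" in s:
        T=np.linalg.inv(s["T"]@s["mount"]);c=T[:3,:3]@X+T[:3,3]
    else: c=s["R"]@X+s["t"]
    return np.array([s["cx"]+s["fx"]*c[0]/c[2],s["cy"]+s["fy"]*c[1]/c[2]])
E
python3 - <<'E'
from h import *
np.set_printoptions(precision=4,suppress=True)
S={n:snap(n) for n in ["side","top"]}
H=dict(blue_spool_centre=.061,pin_tip=.064,dispenser=0,rack=0,plate_top=.044,orange_spool_centre=.061,white_spool_centre=.061,column_centre=.07,torch_centre=.0675,amber_bottle_centre=.0625)
for t,z in H.items():
    r={}
    for n in S:
        m=models.mark_of(t,n)
        for d in m[:2]:
            px=np.array(d["xy"])*[512,384]; print(t,n,px.round(1),round(d["p"],2),atz(S[n],px,z))
        if m: r[n]=np.array(m[0]["xy"])*[512,384]
    if len(r)==2: print("   tri",*tri(S["side"],r["side"],S["top"],r["top"]))
a=cv2.resize(S["side"]["image"][110:190,180:280],(500,400),interpolation=cv2.INTER_CUBIC)
b=cv2.resize(S["top"]["image"][170:240,120:240],(686,400),interpolation=cv2.INTER_CUBIC)
cv2.imwrite("pics/c1.png",a[:,:,::-1]);cv2.imwrite("pics/c2.png",b[:,:,::-1])
print(arm.state()["t"])
E
```

```text
blue_spool_centre side [261.5 129.4] 0.79 [0.7141 0.3315 0.061 ]
blue_spool_centre side [226.9 139.7] 0.72 [0.5512 0.318  0.061 ]
blue_spool_centre top [146.4 200.4] 0.97 [0.5621 0.3114 0.061 ]
blue_spool_centre top [141.1 244.8] 0.7 [0.4358 0.325  0.061 ]
   tri [0.6166 0.2656 0.1328] 0.13398107640011517
pin_tip side [254.8 237.3] 0.57 [ 0.4765 -0.2164  0.064 ]
pin_tip top [322.4 221.4] 0.88 [ 0.4871 -0.1943  0.064 ]
   tri [ 0.4855 -0.1986  0.0393] 0.005009830701305459
dispenser side [251.  245.6] 0.73 [ 0.4685 -0.1978  0.    ]
dispenser top [317.9 219.1] 0.57 [ 0.4967 -0.1937  0.    ]
   tri [ 0.4842 -0.1926 -0.0103] 0.02658070118164477
rack side [238.6 160.5] 0.74 [0.5739 0.2397 0.    ]
rack side [195.8 119.4] 0.38 [0.4809 0.6012 0.    ]
rack top [183.1 196.6] 0.81 [0.5773 0.2174 0.    ]
   tri [0.5706 0.2141 0.0224] 0.008413980606110752
plate_top side [253. 236.] 0.61 [ 0.478  -0.1942  0.044 ]
plate_top side [310.6 181.5] 0.24 [ 0.7755 -0.0273  0.044 ]
plate_top top [322.  226.6] 0.59 [ 0.4727 -0.1963  0.044 ]
plate_top top [184.7 199.1] 0.45 [0.5647 0.2045 0.044 ]
   tri [ 0.47
[... 261 characters left out ...]
8 0.0327] 0.02296495320271306
white_spool_centre side [251.6 167. ] 0.76 [0.5882 0.116  0.061 ]
white_spool_centre top [209.9 187.8] 0.63 [0.5939 0.1281 0.061 ]
   tri [0.5944 0.1299 0.0477] 0.002546528549583846
column_centre side [194.2 122.8] 0.53 [0.4501 0.477  0.07  ]
column_centre top [ 78.8 234.7] 0.74 [0.4692 0.497  0.07  ]
column_centre top [179.8 197. ] 0.55 [0.5684 0.2135 0.07  ]
   tri [0.4629 0.5111 0.0442] 0.01402771775892215
torch_centre side [242.5 114.1] 0.63 [0.673  0.4644 0.0675]
amber_bottle_centre side [306.6 182.4] 0.96 [ 0.7494 -0.0429  0.0625]
amber_bottle_centre top [265.4 135.2] 0.97 [ 0.7467 -0.0382  0.0625]
   tri [ 0.7498 -0.0389  0.058 ] 0.003568977981973466
1.25
```

View pics/c1.png

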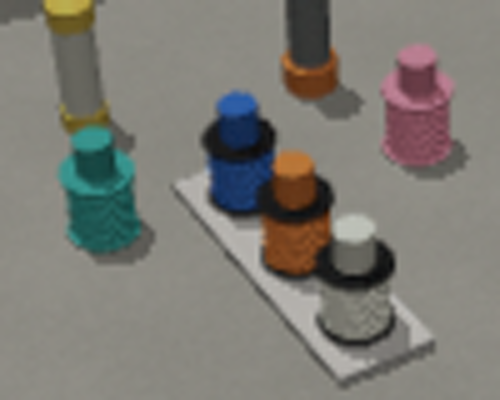

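View pics/c2.png

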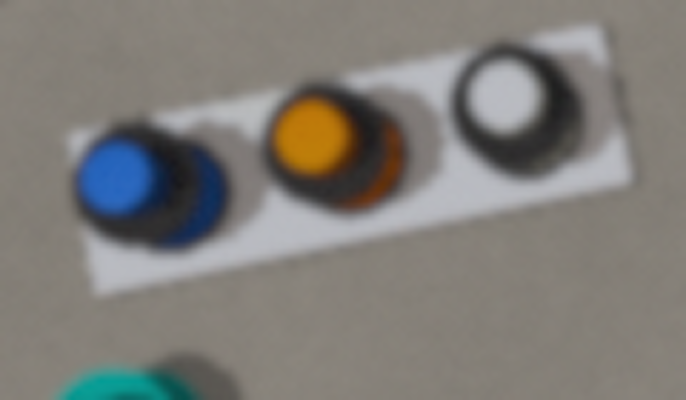

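The crops confirm it: the blue-wound spool with black flanges stands on the rack's far post. The turquoise and pink ones have no black flanges and stand off the rack. Next I'll measure the grip tops, known to be at z = 0.110.

```bash
python3 - <<'E'
from h import *
np.set_printoptions(precision=4,suppress=True)
S={n:snap(n) for n in ["side","top"]}
for n,ps,pt in [("b",(227.4,131.4),(140.3,201)),("o",(238.8,143.2),(174.4,193.8)),("w",(250.8,156.2),(208.2,187))]:
    print(n,atz(S["top"],pt,.11),atz(S["side"],ps,.11),*tri(S["side"],ps,S["top"],pt))
for n,w in [("side",(225,205,60,60)),("top",(285,185,75,75))]:
    x,y,a,b=w
    cv2.imwrite(f"pics/d_{n}.png",cv2.resize(S[n]["image"][y:y+b,x:x+a],(600,600),interpolation=cv2.INTER_CUBIC)[:,:,::-1])
st=arm.state();R=Ro.from_rotvec(st["tool_rot"]).as_matrix();print(R,st["tcp_pos"])
E
```

```text
b [0.5557 0.3136 0.11  ] [0.5537 0.309  0.11  ] [0.5558 0.3152 0.1052] 0.0007738834777844921
o [0.5731 0.2204 0.11  ] [0.5721 0.2171 0.11  ] [0.5734 0.2212 0.1066] 0.00010678513662266781
w [0.5895 0.1273 0.11  ] [0.5889 0.1238 0.11  ] [0.5901 0.1277 0.1066] 0.0002775024224681748
[[ 0.3389  0.9408 -0.    ]
 [ 0.9408 -0.3389 -0.    ]
 [-0.     -0.     -1.    ]] [0.1949 0.541  0.2313]
```

View pics/d_side.png

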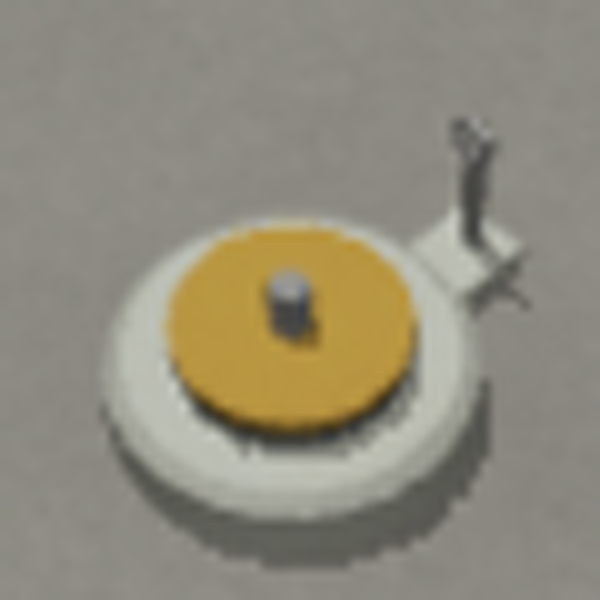

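View pics/d_top.png

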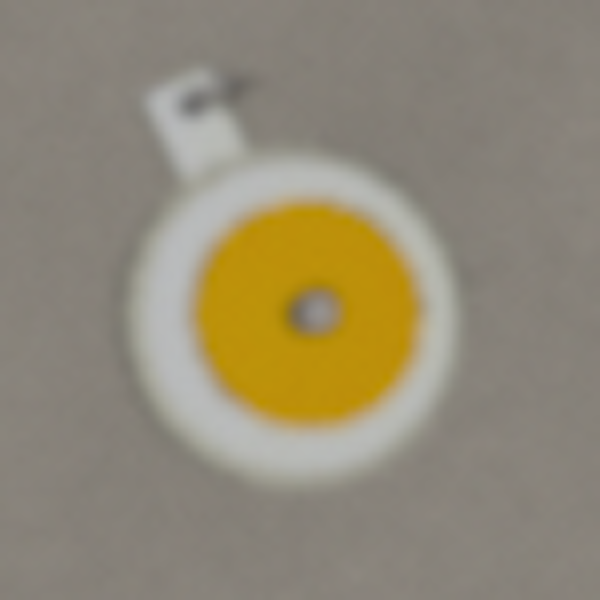

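The post spacing comes out at 94.8 mm (expected 95), so blue is at about (0.555, 0.313). Moving to a hover above it, with the wrist turned 30°.

```bash
python3 -m crank '[[0,-0.02,0.1,0,0,0,0.13],[0,-0.045,0.2,0,0,0,0.26],[0,-0.07,0.31,0,0,0,0.39],[0,-0.092,0.416,0,0,0,0.52],[0,-0.092,0.416,0,0,0,0.52],[0,-0.092,0.416,0,0,0,0.52],[0,-0.092,0.416,0,0,0,0.52],[0,-0.092,0.416,0,0,0,0.52],[0,-0.092,0.416,0,0,0,0.52],[0,-0.092,0.416,0,0,0,0.52],[0,-0.092,0.416,0,0,0,0.52],[0,-0.092,0.416,0,0,0,0.52]]' 60
python3 - <<'E'
from h import *
np.set_printoptions(precision=4,suppress=True)
s=snap("wrist");st=arm.state()
print(st["t"],st["tcp_pos"],st["joints"],Ro.from_rotvec(st["tool_rot"]).as_matrix())
im=s["image"].copy()
p=proj(s,(.555,.313,.11));print(p)
cv2.imwrite("pics/w1.png",im[:,:,::-1])
S={n:snap(n) for n in ["side","top"]}
for nm,ps,pt,z in [("pin",(253.7,233),(324.5,223.1),.064),("plate",(253.8,237.1),(323.1,223.7),.044)]:
    print(nm,atz(S["top"],pt,z),atz(S["side"],ps,z),*tri(S["side"],ps,S["top"],pt))
E
```

```text
t: 2.55
tcp_pos: [0.5541, 0.3143, 0.2313]
tool_rot: [-2.947, -1.086, 0.001]
contact_force: [-0.2, 0.4, -0.2]
width: 0.0848
2.6 [0.554  0.3145 0.2314] [ 0.3268  0.3171  1.4095  0.0003  1.4152 -0.38  ] [[ 0.7605  0.6493 -0.0003]
 [ 0.6493 -0.7605  0.0002]
 [-0.     -0.0004 -1.    ]]
[256.4135 181.189 ]
pin [ 0.4821 -0.2001  0.064 ] [ 0.4794 -0.1982  0.064 ] [ 0.4806 -0.1994  0.0653] 0.003026275797338168
plate [ 0.481 -0.2    0.044] [ 0.4789 -0.1995  0.044 ] [ 0.48   -0.1997  0.044 ] 0.002157590419649974
```

View pics/w1.png

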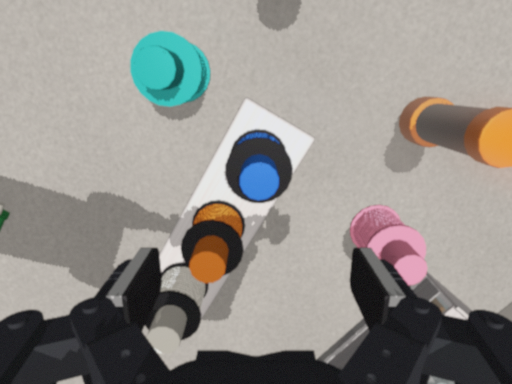

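The wrist view shows the blue grip top at (259,181), within 3 px of the predicted (256,181). I'll descend and close.

```bash
python3 -m crank '[[0,0.001,0.002,0.04,0,0,0],[0,0.001,0.002,0.08,0,0,0],[0,0.001,0.002,0.11,0,0,0],[0,0.001,0.002,0.135,0,0,0],[0,0.001,0.002,0.149,0,0,0],[0,0.001,0.002,0.149,0,0,0],[0,0.001,0.002,0.149,0,0,0]]' 60
python3 - <<'E'
from h import *
s=snap("wrist");cv2.imwrite("pics/w2.png",s["image"][:,:,::-1])
s=snap("side");cv2.imwrite("pics/s2.png",cv2.resize(s["image"][80:200,150:310],(800,600))[:,:,::-1])
E
```

```text
t: 3.4
tcp_pos: [0.5577, 0.313, 0.0836]
tool_rot: [2.948, 1.085, 0.003]
contact_force: [-0.1, -0.1, 1.0]
width: 0.085
```

View pics/w2.png

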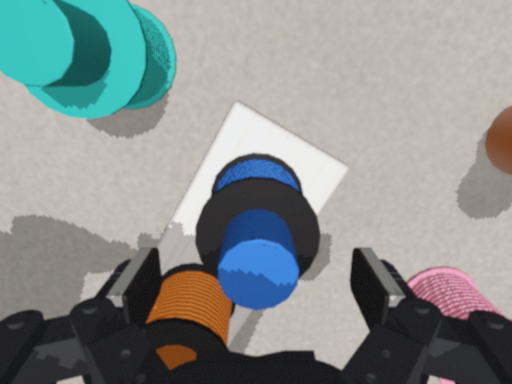

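View pics/s2.png

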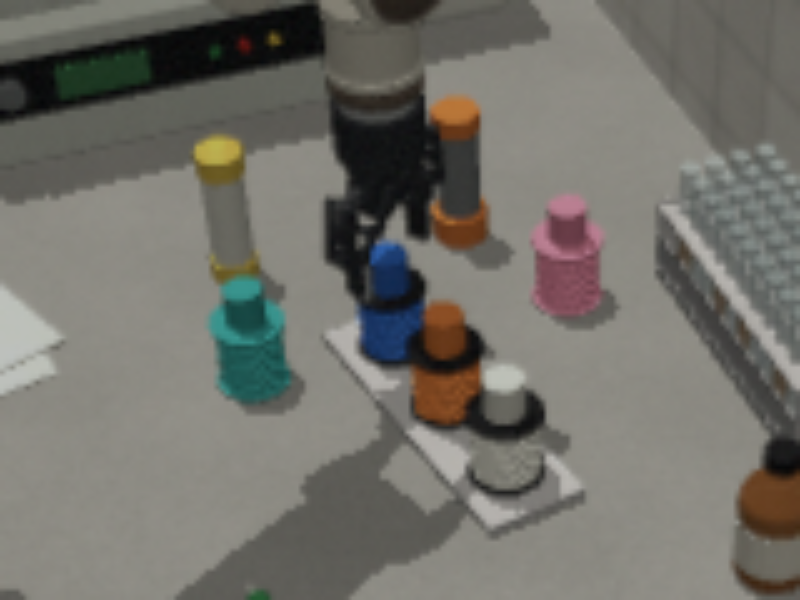

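The grip top is at (258,272), between the open fingers, with the torch and neighbours clear. I'll check the offset in the tool frame.

```bash
python3 - <<'E'
from h import *
st=arm.state()
s=snap("wrist")
p=atz(s,(258,272),.110);R=s["T"][:3,:3]
print(p,R.T@(p-s["T"][:3,3]), st["tcp_pos"],st["contact_force"])
E
```

```text
[0.55662789 0.315313   0.11      ] [ 7.29857632e-05 -2.80969993e-03 -2.54822583e-02] [0.55848255 0.31315619 0.08452151] [ 0.19671968  0.17649098 -0.6506901 ]
```

```bash
python3 -m crank '[[0,0,-0.002,0.001,0,0,0],[1,0,-0.002,0.001,0,0,0],[1,0,-0.002,0.001,0,0,0],[1,0,-0.002,0.001,0,0,0],[1,0,-0.002,0.001,0,0,0],[1,0,-0.002,0.001,0,0,0],[1,0,-0.002,0.001,0,0,0],[1,0,-0.002,0.001,0,0,0]]' 60
```

```text
t: 4.35
tcp_pos: [0.5561, 0.3141, 0.0816]
tool_rot: [-2.948, -1.085, -0.001]
contact_force: [0.8, 0.3, 1.7]
width: 0.0322
```

```bash
python3 -m crank '[[1,0,0,0,0,0,0],[1,0,0,-0.01,0,0,0],[1,0,0,-0.03,0,0,0],[1,0,0,-0.05,0,0,0],[1,0,0,-0.075,0,0,0],[1,0,0,-0.1,0,0,0],[1,0,0,-0.13,0,0,0],[1,0,0,-0.15,0,0,0],[1,0,0,-0.15,0,0,0],[1,0,0,-0.15,0,0,0]]' 80
python3 - <<'E'
from h import *
st=arm.state();print(st["tcp_pos"],st["width"],st["contact_force"])
s=snap("wrist");cv2.imwrite("pics/w3.png",s["image"][:,:,::-1])
s=snap("side");cv2.imwrite("pics/s3.png",cv2.resize(s["image"][50:200,130:330],(800,600))[:,:,::-1])
E
```

```text
t: 5.35
tcp_pos: [0.5553, 0.3138, 0.2304]
tool_rot: [2.948, 1.085, -0.002]
contact_force: [0.4, 0.1, -3.0]
width: 0.0316
[0.55533885 0.31383089 0.2304373 ] 0.031604169927296456 [ 0.36703607  0.06180912 -2.98883527]
```

View pics/w3.png

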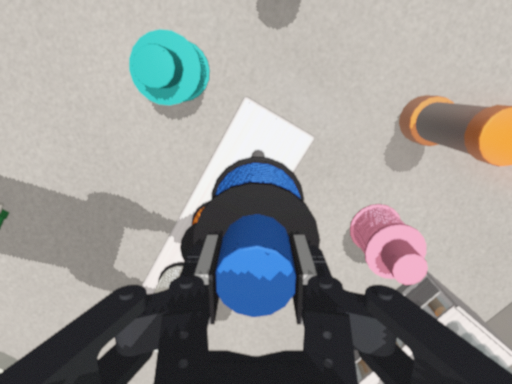

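View pics/s3.png

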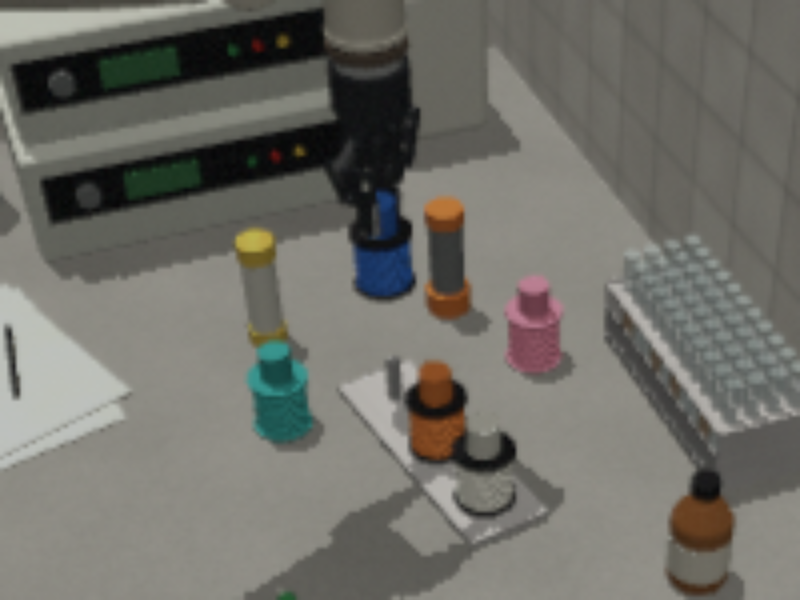

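The spool is lifted off upright. Its empty post shows at (258,157) in the wrist view, and the other two spools are still on their posts. Carrying it over the neighbours to the dispenser.

```bash
python3 -m crank '[[1,-0.012,0.010,-0.01,0,0,0],[1,-0.045,0.040,-0.02,0,0,0],[1,-0.082,0.072,-0.02,0,0,0],[1,-0.12,0.105,-0.02,0,0,0],[1,-0.16,0.14,-0.02,0,0,0],[1,-0.20,0.175,-0.02,0,0,0],[1,-0.24,0.21,-0.02,0,0,0],[1,-0.28,0.245,-0.02,0,0,0],[1,-0.32,0.28,-0.02,0,0,0],[1,-0.355,0.311,-0.02,0,0,0],[1,-0.38,0.332,-0.02,0,0,0],[1,-0.39,0.342,-0.02,0,0,0]]' 80
python3 -m crank '[[1,0,0,0.02,0,0,0],[1,0,0,0.02,0,0,0],[1,0,0,0.02,0,0,0],[1,0,0,0.02,0,0,0]]'
python3 - <<'E'
from h import *
st=arm.state();print(st["t"],st["tcp_pos"],st["width"],st["contact_force"],st["joints"])
s=snap("wrist");cv2.imwrite("pics/w4.png",s["image"][:,:,::-1])
np.save("w4.npy",s["T"])
print("pin pred",proj(s,(.4805,-.1995,.064)))
s=snap("side");cv2.imwrite("pics/s4.png",cv2.resize(s["image"][150:300,150:350],(800,600))[:,:,::-1])
E
```

```text
t: 6.65
tcp_pos: [0.4786, -0.2026, 0.2495]
tool_rot: [-2.95, -1.078, 0.004]
contact_force: [0.9, 0.9, -2.8]
width: 0.032
t: 7.05
tcp_pos: [0.4807, -0.1985, 0.2316]
tool_rot: [-2.948, -1.086, -0.0]
contact_force: [-0.4, -0.4, -2.2]
width: 0.0317
7.05 [ 0.48073653 -0.19846516  0.23161644] 0.03173306600752689 [-0.43176413 -0.37645657 -2.21368269] [-6.24221978e-01  1.51339939e-02  1.74918486e+00  1.20126208e-04
  1.37720709e+00 -1.33042352e+00]
pin pred [255.43006229 166.75114396]
```

View pics/w4.png

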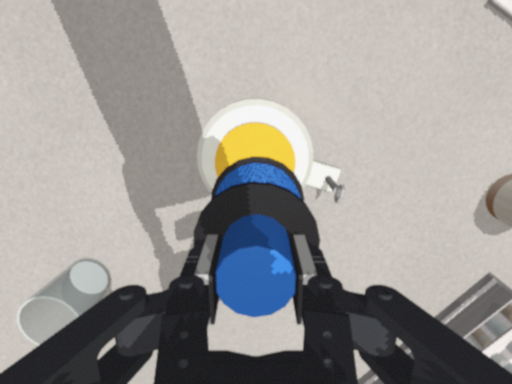

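View pics/s4.png

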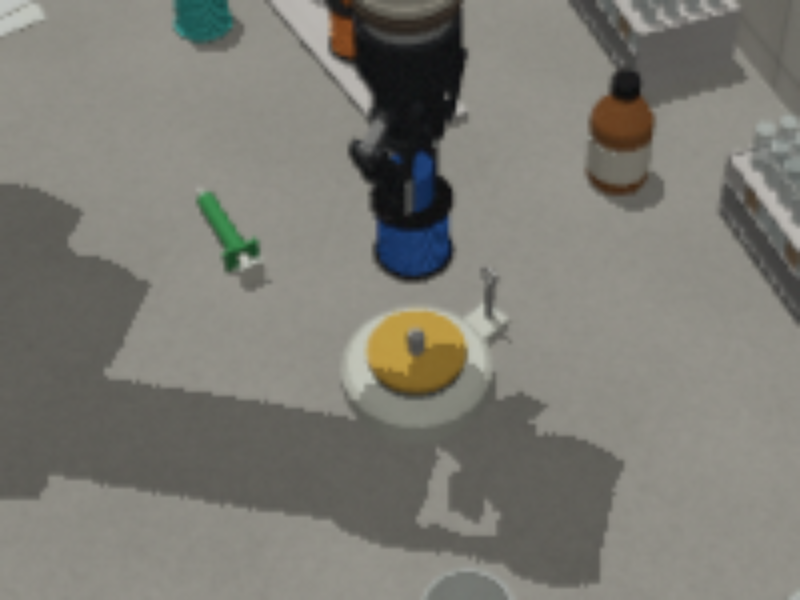

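The pin is just hidden by the spool. I'll back off 35 mm along tool +y so the wrist camera can see it.

```bash
python3 -m crank '[[1,0,0.02,0,0,0,0],[1,0,0.035,0,0,0,0],[1,0,0.035,0,0,0,0],[1,0,0.035,0,0,0,0],[1,0,0.035,0,0,0,0]]'
python3 - <<'E'
from h import *
import pickle
st=arm.state();print(st["t"],st["tcp_pos"],st["joints"])
s=snap("wrist");cv2.imwrite("pics/w5.png",s["image"][:,:,::-1]);pickle.dump(s,open("w5.pkl","wb"))
print("pin pred",proj(s,(.4805,-.1995,.064)))
print([ (round(m["p"],2),np.array(m["xy"])*[512,384]) for m in models.mark_of("pin_tip","wrist")[:2]])
a=s["image"][60:310,180:340]
cv2.imwrite("pics/w5c.png",cv2.resize(a,None,fx=2.4,fy=2.4,interpolation=cv2.INTER_CUBIC)[:,:,::-1])
p=s["image"][110:170,220:300]
cv2.imwrite("pics/w5p.png",cv2.resize(p,None,fx=8,fy=8,interpolation=cv2.INTER_CUBIC)[:,:,::-1])
E
```

```text
t: 7.65
tcp_pos: [0.5029, -0.2252, 0.2314]
tool_rot: [-2.948, -1.085, 0.0]
contact_force: [0.2, 0.2, -2.5]
width: 0.0317
7.65 [ 0.50288134 -0.22517636  0.23141292] [-6.40401994e-01  9.66473277e-02  1.66456978e+00  7.21620515e-05
  1.38071491e+00 -1.34592280e+00]
pin pred [255.93682427 131.09464927]
[(0.64, array([256.6144, 134.7072]))]
```

View pics/w5c.png

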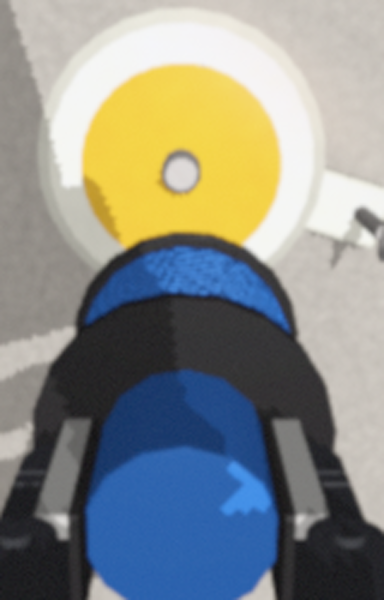

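View pics/w5p.png

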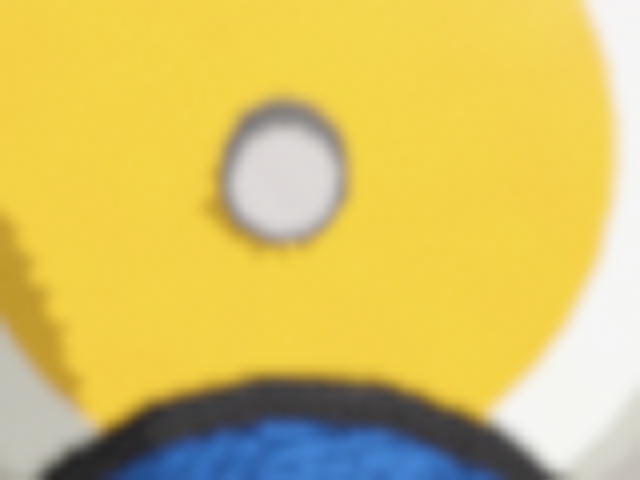

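The pin tip is plainly visible at (255.2,132.4), against a prediction of (255.9,131.1). Next I'll fit the held spool's flange arcs in the same picture to get its axis in the tool frame.

```bash
cat > fit.py <<'E'
from h import *
import pickle
from scipy.optimize import least_squares
np.set_printoptions(precision=4,suppress=True)
s=pickle.load(open("w5.pkl","rb"))
im=s["image"].astype(float)
M=np.linalg.inv(s["mount"])
def pj(P):
    c=P@M[:3,:3].T+M[:3,3]; return np.c_[s["cx"]+s["fx"]*c[:,0]/c[:,2],s["cy"]+s["fy"]*c[:,1]/c[:,2]]
g=im.max(2)
# foot edge: bright background -> dark, going down, cols 232..282
foot=[];up=[]
for c in range(228,287):
    col=g[:,c]
    for r in range(142,190):
        if col[r]>110 and col[r+1]<=110:
            foot.append((c,r+(col[r]-110)/(col[r]-col[r+1])));break
blu=im[:,:,2]
for c in range(226,289):
    col=blu[:,c]
    for r in range(172,205):
        if col[r]>75 and col[r+1]<=75 and col[r+4]<70:
            up.append((c,r+(col[r]-75)/(col[r]-col[r+1])));break
foot=np.array(foot);up=np.array(up);print(len(foot),len(up),foot[::10],up[::10])
th=np.linspace(np.pi,2*np.pi,400) # -y side
def arc(cx,cy,z,r=.032): return pj(np.c_[cx+r*np.cos(th),cy+r*np.sin(th),np.full(400,z)])
def res(p,obs,z):
    a=arc(p[0],p[1],z); a=a[np.argsort(a[:,0])]
    return np.interp(obs[:,0],a[:,0],a[:,1])-obs[:,1]
for dz in (-.002,0,.002):
  for n,o,z in (("foot",foot,.0696),("upper",up,.0096)):
    f=least_squares(res,[0,0],args=(o,z+dz),loss="soft_l1"); print(n,dz,f.x,np.abs(f.fun).mean())
p=atz(s,(255.2,132.4),.064);R=s["T"][:3,:3];print("pin",p,"tool",R.T@(p-s["T"][:3,3]))
E
python3 fit.py
```

```text
59 63 [[228.     166.0816]
 [238.     160.6528]
 [248.     158.2727]
 [258.     157.4074]
 [268.     158.3137]
 [278.     162.0465]] [[226.     188.9375]
 [236.     184.9487]
 [246.     182.6591]
 [256.     182.5185]
 [266.     183.3333]
 [276.     185.5208]
 [286.     189.25  ]]
foot -0.002 [-0.0001  0.0015] 0.14447734375173946
upper -0.002 [-0.0011  0.0007] 0.2610138751050869
foot 0 [-0.      0.0019] 0.14906459382490264
upper 0 [-0.001   0.0012] 0.2710309551514916
foot 0.002 [-0.      0.0023] 0.15700210786385027
upper 0.002 [-0.001   0.0018] 0.2843988781411547
pin [ 0.4808 -0.2009  0.064 ] tool [-0.0011 -0.0328  0.1674]
```

Relative to the spool's foot, the pin is 1 mm toward −x and 34.5 mm toward −y in the tool frame. The world position of the pin agrees with the fixed cameras to about 1.5 mm. I'll move above it and descend to just over the tip.

```bash
python3 -m crank '[[1,-0.001,-0.02,0,0,0,0],[1,-0.001,-0.0345,0,0,0,0],[1,-0.001,-0.0345,0.03,0,0,0],[1,-0.001,-0.0345,0.06,0,0,0],[1,-0.001,-0.0345,0.08,0,0,0],[1,-0.001,-0.0345,0.09,0,0,0],[1,-0.001,-0.0345,0.09,0,0,0],[1,-0.001,-0.0345,0.09,0,0,0],[1,-0.001,-0.0345,0.09,0,0,0]]'
python3 - <<'E'
from h import *
st=arm.state();print(st["t"],st["tcp_pos"],st["contact_force"])
a=snap("side")["image"][190:270,200:307];b=snap("top")["image"]
cv2.imwrite("pics/s6.png",cv2.resize(a,(800,600),interpolation=cv2.INTER_CUBIC)[:,:,::-1])
E
```

```text
t: 8.65
tcp_pos: [0.481, -0.2009, 0.143]
tool_rot: [2.946, 1.084, 0.003]
contact_force: [-0.1, 0.8, -2.7]
width: 0.0316
8.65 [ 0.48097813 -0.20085971  0.14296201] [-0.12964181  0.79169467 -2.72118199]
```

View pics/s6.png

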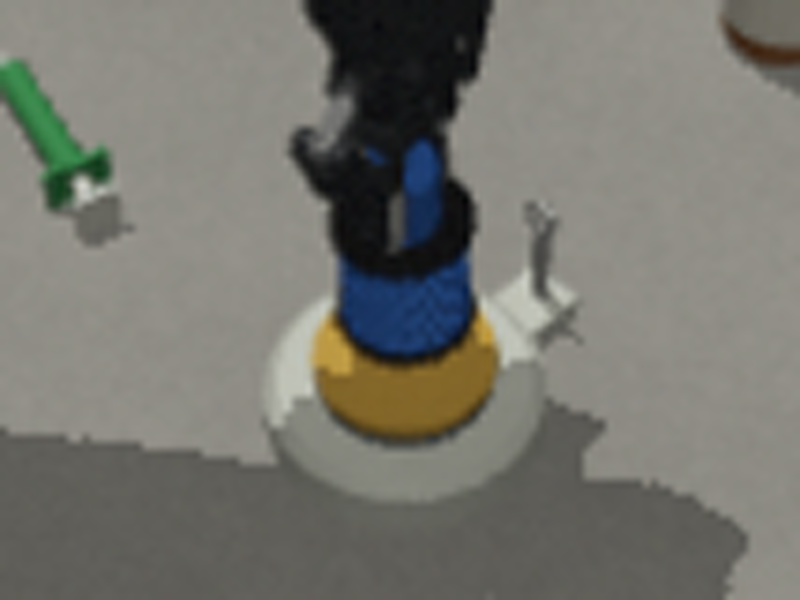

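The spool is upright and centred over the plate. I'll descend slowly and watch the force.

```bash
python3 -m crank '[[1,0,0,0.004,0,0,0],[1,0,0,0.006,0,0,0],[1,0,0,0.008,0,0,0],[1,0,0,0.009,0,0,0],[1,0,0,0.010,0,0,0],[1,0,0,0.010,0,0,0]]'
```

```text
t: 9.35
tcp_pos: [0.4799, -0.2002, 0.1311]
tool_rot: [-2.948, -1.085, 0.0]
contact_force: [0.3, 0.8, -2.7]
width: 0.0319
```

```bash
python3 -m crank '[[1,0,0,0.001,0,0,0],[1,0,0,0.002,0,0,0],[1,0,0,0.003,0,0,0],[1,0,0,0.003,0,0,0]]'; python3 -c "
from h import *
for i in range(1): print(arm.state()['moment'])"
```

```text
t: 9.75
tcp_pos: [0.4799, -0.2001, 0.1281]
tool_rot: [-2.948, -1.084, 0.0]
contact_force: [-0.5, -0.0, -2.4]
width: 0.0315
[ 0.00552686  0.05573746 -0.03042483]
```

No contact force with the foot at about 0.0585, 5.5 mm below the tip, so the bore is on the pin. I'll continue.

```bash
python3 -m crank '[[1,0,0,0.002,0,0,0],[1,0,0,0.004,0,0,0],[1,0,0,0.006,0,0,0],[1,0,0,0.008,0,0,0],[1,0,0,0.010,0,0,0],[1,0,0,0.010,0,0,0]]'
```

```text
t: 10.35
tcp_pos: [0.4798, -0.2, 0.1179]
tool_rot: [-2.948, -1.084, 0.001]
contact_force: [0.2, -0.1, -3.2]
width: 0.0318
```

```bash
python3 -m crank '[[1,0,0,0.001,0,0,0],[1,0,0,0.002,0,0,0],[1,0,0,0.003,0,0,0],[1,0,0,0.004,0,0,0],[1,0,0,0.005,0,0,0],[1,0,0,0.005,0,0,0],[1,0,0,0.005,0,0,0]]'
```

```text
t: 11.05
tcp_pos: [0.4802, -0.2003, 0.1137]
tool_rot: [2.948, 1.085, 0.0]
contact_force: [-0.8, -0.2, 1.4]
width: 0.0319
```

Contact comes at TCP z = 0.1137, matching the seating height computed from the plate (0.1136). A picture before pressing, to check that it sits flat.

```bash
python3 - <<'E'
from h import *
a=snap("side")["image"][190:270,200:307]
cv2.imwrite("pics/s7.png",cv2.resize(a,(800,600),interpolation=cv2.INTER_CUBIC)[:,:,::-1])
E
```

```text
(no output)
```

View pics/s7.png

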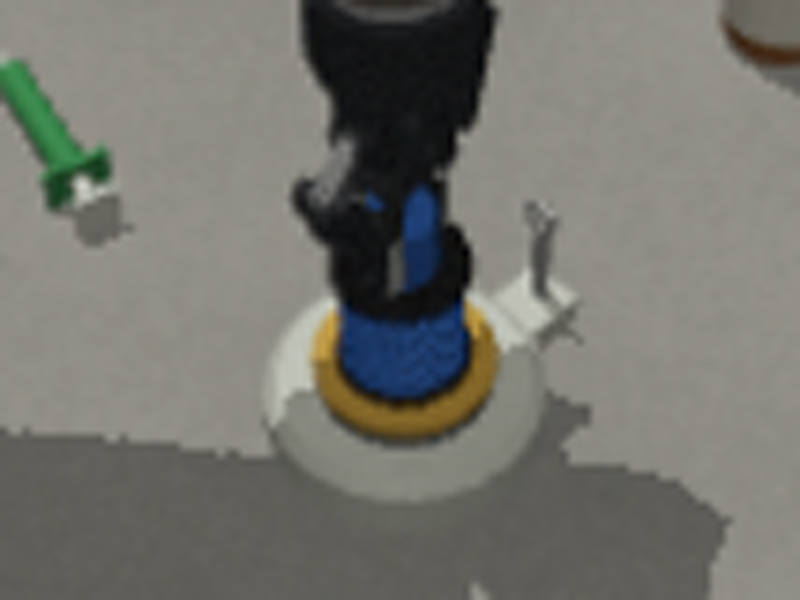

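```bash
python3 -m crank '[[1,0,0,0.001,0,0,0],[1,0,0,0.002,0,0,0],[1,0,0,0.003,0,0,0],[1,0,0,0.004,0,0,0],[1,0,0,0.004,0,0,0]]' 100
```

```text
t: 11.6
tcp_pos: [0.4802, -0.2003, 0.1095]
tool_rot: [2.948, 1.085, 0.001]
contact_force: [-0.8, 1.7, 5.2]
width: 0.0314
```

```bash
python3 -m crank '[[1,0,0,0.001,0,0,0],[1,0,0,0.002,0,0,0],[1,0,0,0.003,0,0,0],[1,0,0,0.004,0,0,0],[1,0,0,0.004,0,0,0],[1,0,0,0.004,0,0,0]]'
```

```text
t: 12.2
tcp_pos: [0.4804, -0.2004, 0.106]
tool_rot: [2.948, 1.084, 0.001]
contact_force: [-1.6, 1.4, 8.0]
width: 0.0316
```

The spool sits flat in the picture, and the plate force is rising along the spring. I'll press on to the hard stop.

```bash
python3 -m crank '[[1,0,0,0.0005,0,0,0],[1,0,0,0.001,0,0,0],[1,0,0,0.001,0,0,0],[1,0,0,0.001,0,0,0]]'
```

```text
t: 12.6
tcp_pos: [0.4806, -0.2005, 0.1056]
tool_rot: [2.947, 1.084, 0.001]
contact_force: [-2.0, 2.4, 10.6]
width: 0.0315
```

```bash
python3 -m crank '[[1,0,0,0.0005,0,0,0],[1,0,0,0.001,0,0,0],[1,0,0,0.001,0,0,0],[1,0,0,0.001,0,0,0]]'
```

```text
t: 13.0
tcp_pos: [0.4807, -0.2006, 0.1055]
tool_rot: [2.947, 1.085, 0.001]
contact_force: [-3.8, 3.2, 17.4]
width: 0.031
```

Now the force rises steeply while z stays at 0.1055 (8.2 mm below first contact), so the stop is reached with about 20 N of press. Final check on settling and on the rest of the scene.

```bash
python3 -m crank '[[1,0,0,0,0,0,0],[1,0,0,0,0,0,0],[1,0,0,0,0,0,0],[1,0,0,0,0,0,0],[1,0,0,0,0,0,0]]'; python3 - <<'E'
from h import *
S=snap("side")["image"]; T=snap("top")["image"]; W=snap("wrist")["image"]
cv2.imwrite("pics/s8.png",cv2.resize(S[190:270,200:307],(800,600),interpolation=cv2.INTER_CUBIC)[:,:,::-1])
cv2.imwrite("pics/s8f.png",np.hstack([S[80:340,150:400]]+[W[60:320,120:400]])[:,:,::-1])
cv2.imwrite("pics/t8.png",T[:,:,::-1])
st=arm.state();print(st["t"],st["tcp_pos"],st["contact_force"],st["width"])
E
```

```text
t: 13.5
tcp_pos: [0.4808, -0.2006, 0.1055]
tool_rot: [2.947, 1.085, 0.001]
contact_force: [-4.8, 4.4, 16.8]
width: 0.0314
13.65 [ 0.4807644  -0.20063698  0.10555308] [-3.81548909  4.24682007 16.48493261] 0.031136599388846872
```

View pics/s8.png

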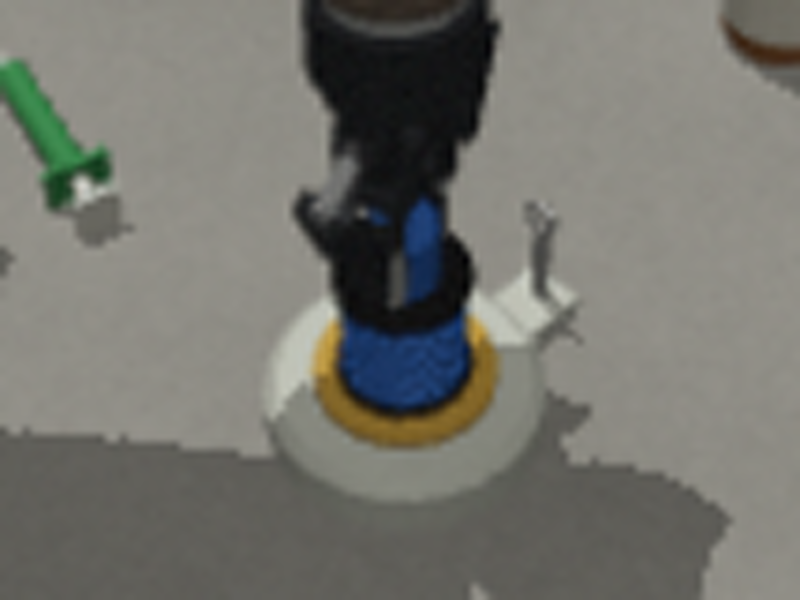

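View pics/s8f.png

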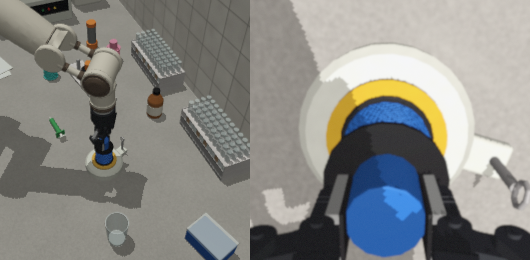

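View pics/t8.png

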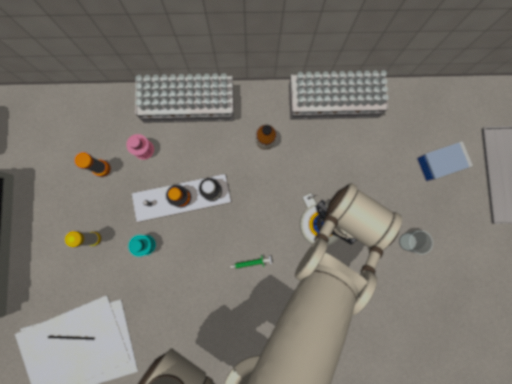

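```bash
python3 -c "
from rig import job,arm
job.job_done();s=arm.state();print(s['t'],s['tcp_pos'],s['contact_force'],s['width'])"
```

```text
the job is handed in; nothing more can be done
the job is handed in; nothing more can be done
```

The blue spool is on the dispenser pin and pressed down onto the yellow plate, with the gripper still holding it. I handed the job in at about 13.7 s of robot time.

**What I did:** I lifted the spool straight off its post and carried it over the other two spools. I lined it up using a wrist-camera fit of the pin and the spool's foot, then lowered it over the pin. It went on without resistance and touched the plate at the height I had calculated (0.1137 m measured, 0.1136 m expected).

**Last checks that agreed:**
- **Plate down:** pressing stopped at 0.1055 m against an expected 0.1056 m. The force then rose steeply without further travel, to about 19 N net, where the spring needs about 10 N.
- **Grip:** it held steady at the 100 N setting.
- **Rest of the bench:** in the final pictures the white and orange spools are on their posts and nothing else has moved.

**Small disagreements:**
- **Side force:** about 6 N of side force built up while pressing. The spool may be leaning lightly on the pin, or the arm may be flexing.
- **Finger opening:** it reads about 31.5 mm on the 34 mm grip.
- **Plate travel:** in the side picture the plate seems to move slightly less than 8 mm, though that picture is only good to about a pixel. I relied on the height and force readings for this.

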